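# Put the weighing bottle away and shut the drawer

### The job

Stand the small glass weighing bottle upright in the open drawer of the white bench-top unit, then push the drawer fully home. Leave the porcelain crucible where it stands.

Things in the scene. Friction and masses are not known exactly. Their poses are not given: they have to be found in the camera images.
- bottle_mid (a point): Weighing bottle: small clear glass jar with white salt and a knobbed glass lid, 41 mm across, 52 mm tall. Grip its body, an upright cylinder 38 mm across and 36 mm tall, not the lid. The point is on the axis, 18 mm above the underside; z is up. About 60 g. It stands in one of three places it shares with the crucible and a red rubber bulb.
- crucible_mid (a point): A bystander: the white porcelain crucible with a knobbed lid, conical, 43 mm across and 46 mm tall. The point is on its axis, 17 mm above its underside.
- drawer_in (a point): Centre of the drawer's inner floor, 22 mm above the worktop; moves with the drawer. x is level and points the way the drawer shuts, y left, z up. Inside: 195 mm along x, 148 mm along y, walls 51 mm high. Open by q, only x < q - 0.104 lies clear of the top of the white unit (190 mm wide, 95 mm tall, fixed, up to 12 degrees askew), so use the front part.
- unit_drawer0 (a joint): Drawer opening, m: 0 shut, starts 0.13 to 0.155, limit 0.165. Slides easily (1 N and light damping), stays where left. In the drawer_in frame the grey front panel's outer face is at x = -0.119, its top edge at z = 0.060; the level steel bar handle before it (11 mm thick, 95 mm along y) has its middle at x = -0.154, y = 0, z = 0.035.
Not all that is in view belongs to the job. Leave any purple or turquoise look-alike of the part that bears bottle_mid alone.

How it is judged (in metres and radians):
On the way:
1. the weighing bottle stands upright on the floor of the drawer while the drawer is still open by more than 50 mm (x of bottle_mid in the frame of drawer_in between -0.098 and 0.098 m and y of bottle_mid in the frame of drawer_in between -0.075 and 0.075 m and z of bottle_mid in the frame of drawer_in between 0.006 and 0.03 m and angle between bottle_mid's own z axis and vertical below 0.2 rad and value of joint unit_drawer0 above 0.05 m), for 0.2 s.
At the end, for the whole second after the job is handed in: The weighing bottle stands upright (within 11 degrees) on the floor of the drawer, anywhere in it, and the drawer is shut to within 10 mm (x of bottle_mid in the frame of drawer_in between -0.098 and 0.098 m and y of bottle_mid in the frame of drawer_in between -0.075 and 0.075 m and z of bottle_mid in the frame of drawer_in between 0.006 and 0.03 m and angle between bottle_mid's own z axis and vertical below 0.2 rad and value of joint unit_drawer0 below 0.01 m); the robot touches nothing.
It fails at once if the crucible is moved by more than 30 mm (distance of crucible_mid from where it was at the start of the episode above 0.03 m).
It also fails if it takes over 51 s, if anything falls off the work surface, if the arm or the gripper's body presses on something with over 40 N, if the wrist force passes 120 N, or if a joint passes its speed limit or range.

### The arm

A 7-joint arm with a two-finger parallel gripper is mounted at the origin on a cart in front of the work surface, level with it; the furniture and walls round the work are solid. World frame = base frame: x ahead of the robot, y to its left, z up, the work surface at z = 0. Lengths are in m, angles in degrees, forces in N, time in s.
With the tool pointing down it reaches from about 0.425 to 0.875 m from the base axis. Payload 4.7 kg.
Tool frame: the origin (TCP) lies midway between the tips of the shut fingers; the grasp point (between the pads) lies 19 mm behind it; z points along the fingers, y is the line along which they close (so a half turn about z gives the same grasp; the last joint's range is limited). The gripper opens to 87 mm and grips with 3 to 60 N. Pads are 19 mm wide; open, the fingers measure 117 mm over their backs; the gripper's body (75 mm by 190 mm) begins 51 mm behind the grasp point.
Start: joints at [-72.416, 18.392, -4.016, 83.108, 1.295, 78.541, -3.26], TCP at [0.188, 0.622, 0.223] pointing down, gripper open.
Joint ranges: [-163.93, 163.93], [-17.29, 119.83], [-79.2, 71.16], [3.27, 140.29], [-89.18, 269.18], [5.43, 117.66], [-154.24, 154.24]. Speed limits (degrees/s): [147.25, 147.25, 180, 180, 180, 180, 180].

### API

Orientations are given as [roll, pitch, yaw] about the fixed x, y, z axes, in that order (R = Rz(yaw) Ry(pitch) Rx(roll)).
In Python, from cell import env, viewer, boxes_of, masks_of gives the robot as it stands. The module is installed in compiled form; this text tells all that it offers.
- The arm moves only by the tool apply_moves, never from a script. Its argument "moves" is a list of rows, each a list of 7 numbers: the shift along the tool's x, y, z scaled (see below), then the turn, a rotation vector about the tool's x, y, z scaled (see below), then the opening, from 0 (shut) to 1 (fully open). A call has 1 to 20 rows; each row is the pose to reach, as a shift and turn from the pose commanded when the call began, along the tool's axes at that moment; what a row does not reach only later rows make up. The controller multiplies each number of a shift by 0.2 m and each number of a turn by 1.5 rad. A row lasts 1/10 s, in which the tool goes at most 50 mm and 8.59 degrees, less where a joint would pass 70% of its speed; a pose out of reach is approached as far as the arm can. A call with a number of a shift or a turn outside -1 to 1 is refused whole. A call with a gripper value outside its range is refused whole. The fingers move at their own pace and stop on an object; "grip_force" is the grip in N (left out, the last holds). Time passes only in rows, so rows that repeat a pose let the fingers close. It gives the time, the measured TCP pose, the force, the opening and the grip force at its end, in the units of the state.
- env.get_obs(): the state, without advancing time (a new reading comes with each control period).
- viewer.read_camera(name): name is "scene" or "top"; returns the picture (384x512x3 uint8, red, green, blue); there is no depth.
- viewer.get_calibration(name): a dict with "fov_y" (degrees; the focal length in pixels is half the picture's height over the tangent of half this angle, whatever the lens; pixels are square), "cx", "cy" (the principal point, pixels), "k1" (the pictures are not rectified: a ray, as slopes to the right and down, at radius r is drawn at 1 + k1 r^2 times it, then the intrinsics apply), "position" and "orientation" of the camera in the world. Camera axes: x right, y up, looking along -z (the intrinsics and any distortion apply to the point x, -y, -z); pixel columns grow to the right and rows downward; lengths in m; the calibration is good to about 2 mm. A picture is of the moment at which its call begins. get_calibration takes no time and is no camera call.
- env.sign_off(): hands the job in; it is judged then, once.
Trained networks look in the newest picture that a camera, given by its name, has taken for a name from the list of things; names that differ only in an ending like _2 or _b are one class to them, and where a whole thing is asked for, a point or a joint stands for the part that bears it (a point fixed in the world has none). Each returns a list of dicts, best first, with "conf" (0 to 1); they miss things now and then, are a little off and sometimes report something else, mostly with a low value. They report only what shows in the picture. A call takes as long as a camera call. They do not tell look-alikes from the thing itself.
- boxes_of(camera, target): "location" ([column, row] in pixels, amid what is visible of it).
- masks_of(camera, target): "pixels" (384x512 bool, what is visible of it) and "location" ([column, row] in pixels, amid what is visible of it).
The state is a dict: "time_s": time; "qpos": joint angles; "joint_velocities": joint speeds; "effort": joint torques, N m; "tool_pos": TCP position; "tool_rot": TCP orientation; "force": force on the tool from outside, world axes, zero at the start; "wrist_torque": the same for the moment, N m; "grip_width": finger opening in m; "grasp_force": force on a finger pad.
Only numpy, scipy, OpenCV 4.12 (cv2) and the standard library are available. Lean on these libraries where they do the work, as an engineer would, in place of code of your own. Each camera call takes 0.05 s, during which the arm holds its last target. There are 200 camera calls.

## Working session

There is one attempt and no reset: what is moved stays moved. The work goes in short steps, Python scripts to look and compute and a tool call to move; the robot and the scene stay as the last step left them, time stands still between calls to the robot, and variables do not carry over. Pictures are saved under pics/ and viewed, at most 10 in all, crops included, and the job is handed in when it is done.

Besides the shell and the picture viewer there is one more tool, called after "Request:" by a JSON object that holds its "op" and its "data". apply_moves: Moves the arm, as the interface text tells. Shifts and turns lie within -1 to 1; 1 stands for 0.2 m of shift or 1.5 rad of turn. Its arguments: {"type":"object","properties":{"moves":{"type":"array","items":{"type":"array","items":{"type":"number","minimum":-1,"maximum":1}}},"grip_force":{"type":"number"}},"required":["moves"]}

```bash
mkdir -p pics; cat > h.py <<'E'
import numpy as np, cv2
from scipy.spatial.transform import Rotation as R
from cell import env, viewer, boxes_of, masks_of
def cam(n):
    c=viewer.get_calibration(n); f=192/np.tan(np.radians(c["fov_y"])/2)
    o=np.array(c["orientation"],float)
    Rm=o if o.shape==(3,3) else R.from_euler('xyz',o,degrees=True).as_matrix()
    return c,f,Rm,np.array(c["position"])
def proj(n,p):
    c,f,Rm,t=cam(n); q=Rm.T@(np.array(p)-t); s=np.array([q[0],-q[1]])/-q[2]
    s=s*(1+c["k1"]*(s@s)); return s*f+[c["cx"],c["cy"]]
def ray(n,px):
    c,f,Rm,t=cam(n); d=(np.array(px)-[c["cx"],c["cy"]])/f; s=d.copy()
    for _ in range(30): s=d/(1+c["k1"]*(s@s))
    return t,Rm@np.array([s[0],-s[1],-1])
def atz(n,px,z):
    t,d=ray(n,px); return t+d*(z-t[2])/d[2]
E
python3 - <<'E'
from h import *
for n in("scene","top"):
    print(viewer.get_calibration(n))
    im=viewer.read_camera(n); cv2.imwrite(f"pics/{n}0.png",im[...,::-1])
    for k in("bottle_mid","crucible_mid","drawer_in","unit_drawer0"):
        for b in boxes_of(n,k): print(n,k,np.round(b["location"]),round(b["conf"],2),np.round(atz(n,b["location"],.018),3))
E
```

```text
{'fov_y': 43.65925606481699, 'cx': 256.54475716574973, 'cy': 192.05664747781233, 'k1': -0.03045483762125954, 'position': array([-0.24166283, -0.7969969 ,  0.69440021]), 'orientation': array([ 60.54307283,  -0.08678032, -46.61636361])}
scene bottle_mid [149. 199.] 0.59 [0.393 0.215 0.018]
scene bottle_mid [141. 186.] 0.53 [0.423 0.299 0.018]
scene bottle_mid [168. 190.] 0.48 [0.462 0.219 0.018]
scene bottle_mid [194. 186.] 0.47 [0.528 0.18  0.018]
scene crucible_mid [321. 270.] 0.68 [ 0.472 -0.323  0.018]
scene drawer_in [267. 194.] 0.87 [ 0.641 -0.005  0.018]
scene unit_drawer0 [267. 198.] 0.93 [ 0.626 -0.017  0.018]
{'fov_y': 42.91028076820685, 'cx': 257.30925768968257, 'cy': 196.3952579281504, 'k1': -0.030933618909304614, 'position': array([ 0.42440137, -0.02108851,  1.34608613]), 'orientation': array([  8.57777121,  -0.46165184, -89.60169439])}
top bottle_mid [165. 256.] 0.68 [0.461 0.219 0.018]
top bottle_mid [158. 283.] 0.66 [0.388 0.234 0.018]
top bottle_mid [133. 269.] 0.59 [0.424 0.303 0.018]
top crucible_mid [369. 255.] 0.72 [ 0.467 -0.334  0.018]
top crucible_mid [262. 202.] 0.27 [ 0.609 -0.044  0.018]
top unit_drawer0 [260. 205.] 0.96 [ 0.601 -0.037  0.018]
```

View pics/scene0.png

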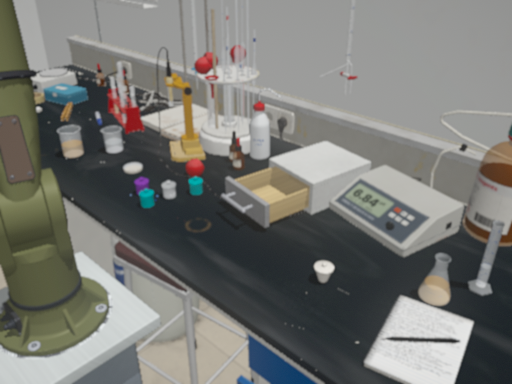

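View pics/top0.png

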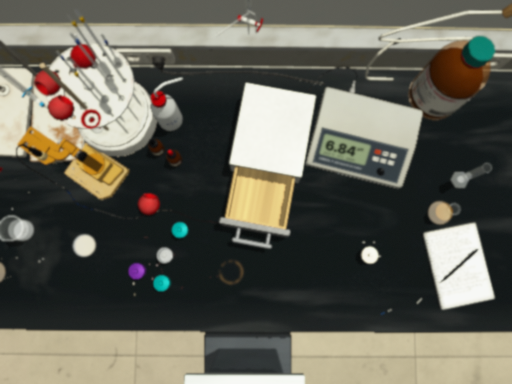

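Candidates: clear glass with white salt at scene (168,190) / top (165,256), which is my choice. The look-alikes are turquoise at scene (149,199) and (194,186), and purple at (141,186). The crucible is at (321,270), with a white dish lying at scene (133,168). I'll check the choice in a crop and measure the drawer.

```bash
python3 - <<'E'
from h import *
im=cv2.imread("pics/top0.png"); s=cv2.imread("pics/scene0.png")
a=cv2.resize(im[215:305,110:210],(400,360),interpolation=3); b=cv2.resize(s[160:220,130:210],(400,300),interpolation=3)
c=cv2.resize(im[150:255,205:310],(400,400),interpolation=3)
o=np.zeros((600,800,3),np.uint8); o[:300,:400]=b; o[300:,:400]=a[:300]; o[:400,400:]=c
cv2.imwrite("pics/crop1.png",o)
# tool quantities
g=env.get_obs(); print(g["tool_pos"],g["tool_rot"],g["grip_width"])
viewer.read_camera("top")
m=masks_of("top","bottle_mid")
for x in m: print(x["location"],x["pixels"].sum(),x["conf"],atz("top",x["location"],.03))
viewer.read_camera("scene")
for x in masks_of("scene","bottle_mid"): print(x["location"],x["pixels"].sum(),x["conf"],atz("scene",x["location"],.022))
E
```

```text
[0.18764919 0.62232387 0.22253586] [1.79999718e+02 4.38123296e-03 1.63224906e+02] 0.08708336650179407
[163.7, 255.1] 190 0.77 [0.46207867 0.21908464 0.03      ]
[178.4, 231.1] 197 0.71 [0.52668446 0.18166274 0.03      ]
[160.4, 281.4] 206 0.7 [0.39255251 0.22551117 0.03      ]
[132.9, 269.9] 230 0.5 [0.42213235 0.29994687 0.03      ]
[169.2, 192.5] 221 0.8 [0.45100113 0.19867632 0.022     ]
[149.2, 197.8] 259 0.76 [0.39384633 0.21515527 0.022     ]
[143.6, 187.3] 161 0.68 [0.41859983 0.27731831 0.022     ]
[194.7, 188.5] 212 0.54 [0.51633541 0.16400052 0.022     ]
```

View pics/crop1.png

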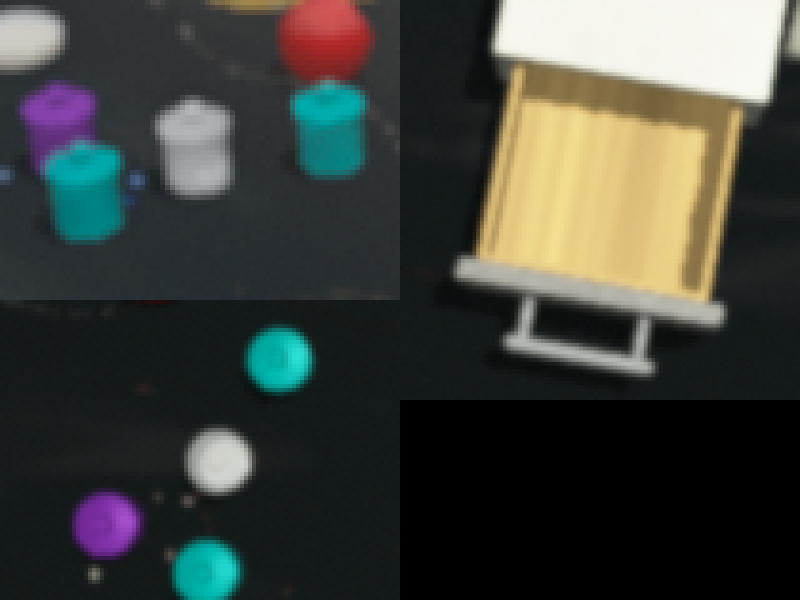

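The crop confirms it: the white and clear bottle (scene 169,190; top 165,255) stands between two turquoise look-alikes and the purple one. The drawer handle runs from about top (232.5,240.5) to (272,247).

```bash
python3 - <<'E'
from h import *
s=105/400
def cp(x,y): return (205+(x-400)*s-.4,150+y*s-.4)
a=atz("top",cp(504,343),.057);b=atz("top",cp(655,368),.057)
print("handle",a,b,np.linalg.norm(a-b),"mid",(a+b)/2)
# walls' top edges z=.073: left wall outer, right wall outer
for p,q in(((516,66),(477,256)),((745,108),(712,300))):
    A=atz("top",cp(*p),.073);B=atz("top",cp(*q),.073);d=A-B;print("wall",A,B,np.degrees(np.arctan2(d[1],d[0])))
A=atz("top",cp(458,258),.082);B=atz("top",cp(724,306),.082);d=A-B;print("panel",A,B,np.linalg.norm(d),np.degrees(np.arctan2(d[1],d[0]))-90)
d=a-b;yaw=np.arctan2(d[1],d[0])-np.pi/2;print("handle yaw",np.degrees(yaw))
print("bottle top",atz("top",(164.7,254.9),.045),"scene",atz("scene",(168.7,189.2),.025))
t1,d1=ray("top",(164.6,254.9));t2,d2=ray("scene",(168.7,189.2))
k=np.linalg.lstsq(np.c_[d1,-d2],t2-t1,rcond=None)[0];print(t1+d1*k[0],t2+d2*k[1])
E
```

```text
handle [0.50322401 0.03598288 0.057     ] [ 0.48677641 -0.06845978  0.057     ] 0.10572981360136317 mid [ 0.49500021 -0.01623845  0.057     ]
wall [0.69527174 0.02973005 0.073     ] [0.56178697 0.05469108 0.073     ] -10.591718051087105
wall [ 0.6668102  -0.13008602  0.073     ] [ 0.5327331  -0.10683223  0.073     ] -9.839271028347106
panel [0.55934061 0.06709192 0.082     ] [ 0.52793784 -0.11439008  0.082     ] 0.18417885459646538 -9.81697770187182
handle yaw -8.949422780824438
bottle top [0.46219797 0.21371771 0.045     ] scene [0.45879795 0.21070442 0.025     ]
[0.462911   0.21843144 0.02037548] [0.4637312  0.21780154 0.0202855 ]
```

Request:
{"op": "apply_moves", "data": {"moves": [[-0.15, -0.12, 0, 0, 0, 0, 1], [-0.35, -0.29, 0, 0, 0, 0, 1], [-0.55, -0.45, 0.05, 0, 0, 0, 1], [-0.75, -0.62, 0.1, 0, 0, 0, 1], [-0.9, -0.74, 0.1, 0, 0, 0, 1], [-0.95, -0.78, 0.1, 0, 0, 0, 1], [-0.95, -0.78, 0.1, 0, 0, 0, 1], [-0.95, -0.78, 0.1, 0, 0, 0, 1]]}}

```text
time_s: 1.5
tool_pos: [0.3235, 0.4197, 0.203]
tool_rot: [179.9, -0.0, 163.3]
force: [-0.4, 0.2, -0.0]
grip_width: 0.087
grasp_force: 0.0
```

Request:
{"op": "apply_moves", "data": {"moves": [[-0.15, -0.12, 0.05, 0, 0, 0, 1], [-0.35, -0.29, 0.1, 0, 0, 0, 1], [-0.55, -0.45, 0.2, 0, 0, 0, 1], [-0.75, -0.62, 0.3, 0, 0, 0, 1], [-0.9, -0.74, 0.35, 0, 0, 0, 1], [-0.95, -0.78, 0.4, 0, 0, 0, 1], [-0.95, -0.78, 0.4, 0, 0, 0, 1], [-0.95, -0.78, 0.4, 0, 0, 0, 1], [-0.95, -0.78, 0.4, 0, 0, 0, 1]]}}

```text
time_s: 2.4
tool_pos: [0.4607, 0.2171, 0.1232]
tool_rot: [179.9, 0.0, 163.5]
force: [0.5, 0.7, 0.2]
grip_width: 0.087
grasp_force: 0.0
```

```bash
python3 - <<'E'
from h import *
o=[]
for n,(x,y) in(("scene",(169,175)),("top",(165,245))):
    im=viewer.read_camera(n)[...,::-1].copy()
    for z in(.0,.1):
        p=proj(n,(.461,.214,z)); cv2.circle(im,tuple(int(round(v)) for v in p),1,(0,255,0),-1)
    o.append(cv2.resize(im[y-50:y+50,x-50:x+50],(400,400),interpolation=3))
    for m in masks_of(n,"bottle_mid"): print(n,m["location"],m["pixels"].sum(),m["conf"])
cv2.imwrite("pics/c2.png",np.hstack(o)); print(env.get_obs()["tool_pos"],env.get_obs()["tool_rot"])
E
```

```text
scene [167.8, 188.7] 236 0.75
scene [141.2, 188.2] 124 0.74
scene [147.5, 196.2] 193 0.64
scene [198.8, 186.6] 180 0.58
top [177.9, 228.7] 193 0.74
top [162.5, 280.5] 172 0.7
[0.46112045 0.21542377 0.12307517] [1.79946971e+02 2.74141046e-02 1.63364740e+02]
```

View pics/c2.png

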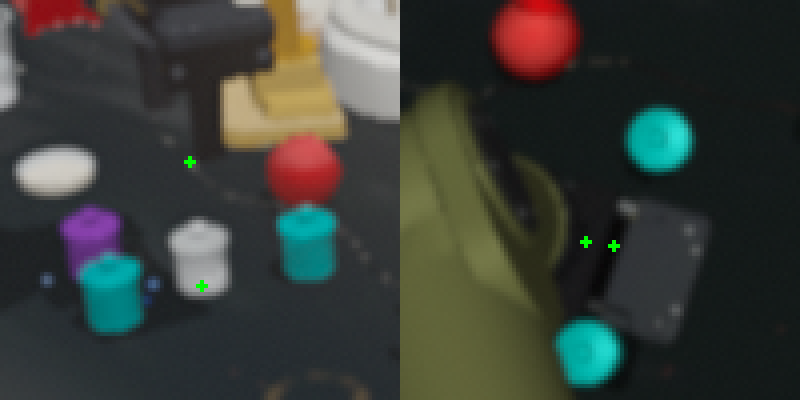

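The bottle's base is where I computed it (marker at crop 201,286), and the gripper is above it with the look-alikes clear. I'll descend and grip.

Request:
{"op": "apply_moves", "data": {"moves": [[0, 0, 0.12, 0, 0, 0, 1], [0, 0, 0.25, 0, 0, 0, 1], [0, 0, 0.38, 0, 0, 0, 1], [0, 0, 0.48, 0, 0, 0, 1], [0, 0, 0.55, 0, 0, 0, 1], [0, 0, 0.575, 0, 0, 0, 1], [0, 0, 0.575, 0, 0, 0, 1], [0, 0, 0.575, 0, 0, 0, 0.3], [0, 0, 0.575, 0, 0, 0, 0.3], [0, 0, 0.575, 0, 0, 0, 0.3], [0, 0, 0.575, 0, 0, 0, 0.3], [0, 0, 0.575, 0, 0, 0, 0.3], [0, 0, 0.575, 0, 0, 0, 0.3]], "grip_force": 12}}

```text
time_s: 3.9
tool_pos: [0.4615, 0.2141, 0.0077]
tool_rot: [180.0, 0.0, 163.2]
force: [0.3, 0.9, 0.1]
grip_width: 0.0467
grasp_force: 0.0
```

Request:
{"op": "apply_moves", "data": {"moves": [[0, 0, 0, 0, 0, 0, 0.2], [0, 0, 0, 0, 0, 0, 0.2], [0, 0, 0, 0, 0, 0, 0.2], [0, 0, 0, 0, 0, 0, 0.2]]}}

```text
time_s: 4.3
tool_pos: [0.4615, 0.2141, 0.0076]
tool_rot: [180.0, 0.0, 163.2]
force: [-0.4, 0.9, 0.6]
grip_width: 0.037
grasp_force: 11.9
```

Request:
{"op": "apply_moves", "data": {"moves": [[0, 0, -0.1, 0, 0, 0, 0.2], [0, 0, -0.25, 0, 0, 0, 0.2], [0, 0, -0.4, 0, 0, 0, 0.2], [0, 0, -0.55, 0, 0, 0, 0.2], [-0.05, 0, -0.63, 0, 0, 0, 0.2], [-0.087, 0, -0.66, 0, 0, 0, 0.2], [-0.087, 0, -0.66, 0, 0, 0, 0.2]]}}

```text
time_s: 5.0
tool_pos: [0.4793, 0.2083, 0.1399]
tool_rot: [180.0, 0.1, 163.1]
force: [-0.0, -0.4, -0.7]
grip_width: 0.0372
grasp_force: 11.9
```

Request:
{"op": "apply_moves", "data": {"moves": [[-0.1, -0.1, 0, 0, 0, 0, 0.2], [-0.22, -0.23, 0, 0, 0, -0.02, 0.2], [-0.36, -0.37, 0, 0, 0, -0.04, 0.2], [-0.5, -0.52, 0, 0, 0, -0.06, 0.2], [-0.64, -0.67, 0, 0, 0, -0.08, 0.2], [-0.78, -0.82, 0, 0, 0, -0.08, 0.2], [-0.9, -0.94, 0, 0, 0, -0.08, 0.2], [-0.95, -0.99, 0, 0, 0, -0.08, 0.2], [-0.95, -0.99, 0, 0, 0, -0.08, 0.2], [-0.95, -0.99, 0, 0, 0, -0.08, 0.2]]}}

```text
time_s: 6.0
tool_pos: [0.6018, -0.0337, 0.1383]
tool_rot: [180.0, -0.2, 170.2]
force: [-0.1, -0.4, -0.8]
grip_width: 0.0373
grasp_force: 11.9
```

```bash
python3 - <<'E'
from h import *
o=[]
for n,(x,y) in(("scene",(267,185)),("top",(260,205))):
    im=viewer.read_camera(n)[...,::-1].copy()
    for z in(.022,.15):
        p=proj(n,(.603,-.035,z)); cv2.circle(im,tuple(int(round(v)) for v in p),1,(0,255,0),-1)
    o.append(cv2.resize(im[y-65:y+65,x-65:x+65],(400,400),interpolation=3))
cv2.imwrite("pics/c3.png",np.hstack(o)); g=env.get_obs(); print(g["tool_pos"],g["tool_rot"],g["grip_width"],g["grasp_force"],g["time_s"])
E
```

```text
[ 0.60209228 -0.0327221   0.13893694] [ 1.79929298e+02 -9.29594756e-02  1.70278871e+02] 0.03712444373310589 11.944311339402702 6.1
```

View pics/c3.png

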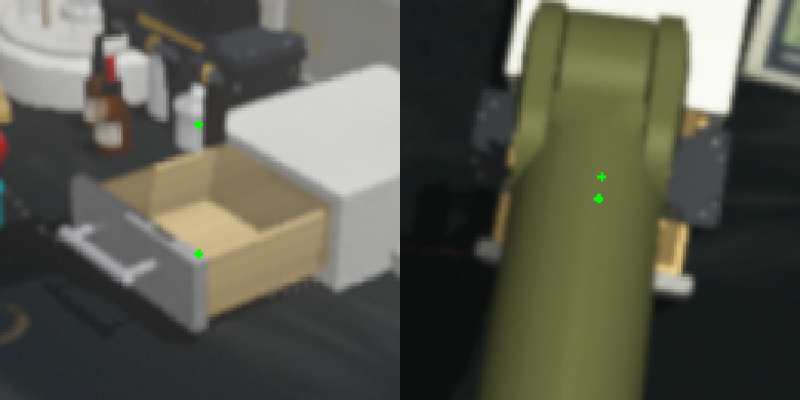

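The bottle hangs upright in the fingers above the front half of the drawer (scene crop 190,120), with the drawer walls clear. I'll lower it.

Request:
{"op": "apply_moves", "data": {"moves": [[0, 0, 0.08, 0, 0, 0, 0.2], [0, 0, 0.2, 0, 0, 0, 0.2], [0, 0, 0.3, 0, 0, 0, 0.2], [0, 0, 0.4, 0, 0, 0, 0.2], [0, 0, 0.47, 0, 0, 0, 0.2], [0, 0, 0.51, 0, 0, 0, 0.2], [0, 0, 0.53, 0, 0, 0, 0.2], [0, 0, 0.535, 0, 0, 0, 0.2], [0, 0, 0.54, 0, 0, 0, 0.2], [0, 0, 0.54, 0, 0, 0, 0.2]]}}

```text
time_s: 7.1
tool_pos: [0.6034, -0.0355, 0.0323]
tool_rot: [180.0, 0.1, 170.1]
force: [-0.2, -0.3, -0.4]
grip_width: 0.0372
grasp_force: 11.9
```

Request:
{"op": "apply_moves", "data": {"moves": [[0, 0, 0.005, 0, 0, 0, 0.2], [0, 0, 0.01, 0, 0, 0, 0.2], [0, 0, 0.013, 0, 0, 0, 0.2], [0, 0, 0.013, 0, 0, 0, 0.2]]}}

```text
time_s: 7.5
tool_pos: [0.6033, -0.0355, 0.0296]
tool_rot: [180.0, 0.1, 170.1]
force: [-0.6, -0.3, 4.1]
grip_width: 0.0373
grasp_force: 11.9
```

Request:
{"op": "apply_moves", "data": {"moves": [[0, 0, 0, 0, 0, 0, 0.8], [0, 0, 0, 0, 0, 0, 0.8], [0, 0, 0, 0, 0, 0, 0.8], [0, 0, 0, 0, 0, 0, 0.8], [0, 0, 0, 0, 0, 0, 0.8], [0, 0, -0.05, 0, 0, 0, 0.8], [0, 0, -0.15, 0, 0, 0, 0.8], [0, 0, -0.3, 0, 0, 0, 0.8], [0, 0, -0.5, 0, 0, 0, 0.8], [0, 0, -0.7, 0, 0, 0, 0.8], [0, 0, -0.75, 0, 0, 0, 0.8], [0, 0, -0.75, 0, 0, 0, 0.8]]}}

```text
time_s: 8.7
tool_pos: [0.6044, -0.0357, 0.1819]
tool_rot: [179.9, 0.3, 170.1]
force: [-0.7, -0.9, -0.5]
grip_width: 0.0701
grasp_force: 0.0
```

```bash
python3 - <<'E'
from h import *
im=viewer.read_camera("scene")[...,::-1]
cv2.imwrite("pics/c4.png",cv2.resize(im[120:250,200:330],(500,500),interpolation=3))
g=env.get_obs(); print(g["tool_pos"],g["tool_rot"],g["grip_width"],g["time_s"])
E
```

```text
[ 0.60313712 -0.03545034  0.17968975] [1.79958398e+02 8.42031259e-02 1.70101450e+02] 0.06965669218539769 8.75
```

View pics/c4.png

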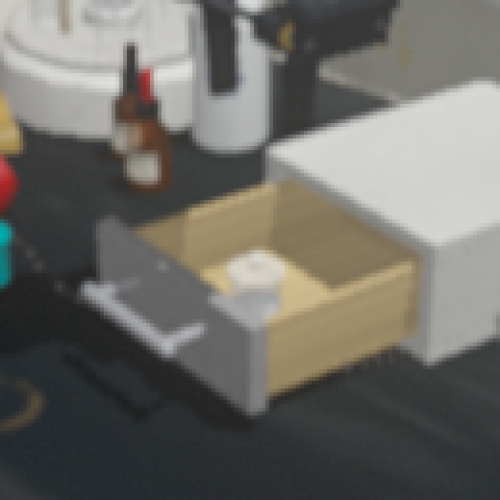

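The bottle stands upright on the drawer floor (crop 257,285). Next I'll shut the fingers, back off ahead of the handle and lower.

Request:
{"op": "apply_moves", "data": {"moves": [[0.08, 0, 0, 0, 0, 0, 0], [0.2, 0, 0, 0, 0, 0, 0], [0.35, 0, 0, 0, 0, 0, 0], [0.5, 0, 0, 0, 0, 0, 0], [0.65, 0, 0, 0, 0, 0, 0], [0.75, 0, 0, 0, 0, 0, 0], [0.75, 0, 0, 0, 0, 0, 0], [0.75, 0, 0.1, 0, 0, 0, 0], [0.75, 0, 0.25, 0, 0, 0, 0], [0.75, 0, 0.4, 0, 0, 0, 0], [0.75, 0, 0.55, 0, 0, 0, 0], [0.75, 0, 0.65, 0, 0, 0, 0], [0.75, 0, 0.67, 0, 0, 0, 0], [0.75, 0, 0.67, 0, 0, 0, 0], [0.75, 0, 0.67, 0, 0, 0, 0]]}}

```text
time_s: 10.25
tool_pos: [0.456, -0.0098, 0.0456]
tool_rot: [180.0, 0.1, 170.1]
force: [0.2, -1.0, 0.5]
grip_width: 0.0003
grasp_force: 0.0
```

Request:
{"op": "apply_moves", "data": {"moves": [[-0.02, 0, 0, 0, 0, 0, 0], [-0.05, 0, 0, 0, 0, 0, 0], [-0.08, 0, 0, 0, 0, 0, 0], [-0.11, 0, 0, 0, 0, 0, 0], [-0.14, 0, 0, 0, 0, 0, 0], [-0.17, 0, 0, 0, 0, 0, 0], [-0.2, 0, 0, 0, 0, 0, 0], [-0.24, 0, 0, 0, 0, 0, 0], [-0.28, 0, 0, 0, 0, 0, 0], [-0.32, 0, 0, 0, 0, 0, 0], [-0.36, 0, 0, 0, 0, 0, 0], [-0.4, 0, 0, 0, 0, 0, 0], [-0.44, 0, 0, 0, 0, 0, 0], [-0.48, 0, 0, 0, 0, 0, 0], [-0.52, 0, 0, 0, 0, 0, 0], [-0.56, 0, 0, 0, 0, 0, 0], [-0.6, 0, 0, 0, 0, 0, 0], [-0.64, 0, 0, 0, 0, 0, 0], [-0.67, 0, 0, 0, 0, 0, 0], [-0.68, 0, 0, 0, 0, 0, 0]]}}

```text
time_s: 12.25
tool_pos: [0.5901, -0.033, 0.0451]
tool_rot: [180.0, 0.1, 170.1]
force: [-0.7, 0.1, -0.0]
grip_width: 0.0002
grasp_force: 0.6
```

Request:
{"op": "apply_moves", "data": {"moves": [[-0.02, 0, 0, 0, 0, 0, 0], [-0.04, 0, 0, 0, 0, 0, 0], [-0.06, 0, 0, 0, 0, 0, 0], [-0.08, 0, 0, 0, 0, 0, 0], [-0.1, 0, 0, 0, 0, 0, 0], [-0.1, 0, 0, 0, 0, 0, 0]]}}

```text
time_s: 12.85
tool_pos: [0.6098, -0.0365, 0.0451]
tool_rot: [180.0, 0.1, 170.1]
force: [-0.4, 0.8, 1.2]
grip_width: 0.0004
grasp_force: 0.0
```

```bash
python3 - <<'E'
from h import *
im=viewer.read_camera("scene")[...,::-1]
cv2.imwrite("pics/c5.png",cv2.resize(im[120:250,200:330],(500,500),interpolation=3))
g=env.get_obs(); print(g["tool_pos"],g["force"],g["time_s"])
E
```

```text
[ 0.60948703 -0.03650664  0.04512205] [-0.25239017  0.24159668 -0.73435974] 12.9
```

View pics/c5.png

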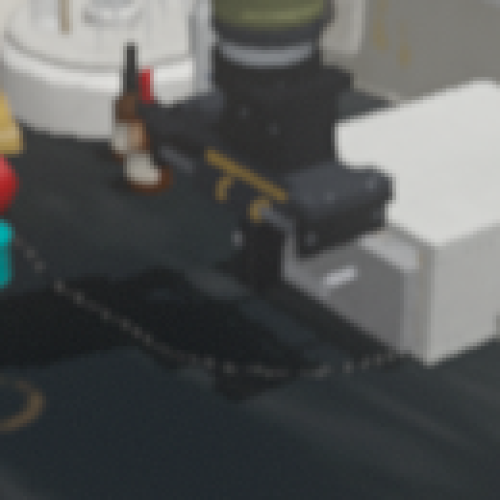

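The drawer is nearly shut: the panel is almost flush at crop (380,300). I'll creep on until the force rises.

Request:
{"op": "apply_moves", "data": {"moves": [[-0.01, 0, 0, 0, 0, 0, 0], [-0.02, 0, 0, 0, 0, 0, 0], [-0.03, 0, 0, 0, 0, 0, 0], [-0.03, 0, 0, 0, 0, 0, 0]]}}

```text
time_s: 13.3
tool_pos: [0.6151, -0.0375, 0.045]
tool_rot: [180.0, 0.0, 170.1]
force: [-0.3, -0.3, -0.2]
grip_width: 0.0004
grasp_force: 0.1
```

Request:
{"op": "apply_moves", "data": {"moves": [[-0.01, 0, 0, 0, 0, 0, 0], [-0.02, 0, 0, 0, 0, 0, 0], [-0.02, 0, 0, 0, 0, 0, 0]]}}

```text
time_s: 13.6
tool_pos: [0.6185, -0.0382, 0.0449]
tool_rot: [180.0, -0.0, 170.1]
force: [-1.8, 0.8, 0.8]
grip_width: 0.0002
grasp_force: 1.0
```

Request:
{"op": "apply_moves", "data": {"moves": [[-0.01, 0, 0, 0, 0, 0, 0], [-0.02, 0, 0, 0, 0, 0, 0], [-0.02, 0, 0, 0, 0, 0, 0]]}}

```text
time_s: 13.9
tool_pos: [0.6187, -0.0382, 0.0446]
tool_rot: [180.0, -0.5, 170.1]
force: [-11.8, 1.9, 8.6]
grip_width: 0.0007
grasp_force: 6.0
```

It reached the hard stop at 12 N, and the travel of about 0.14 m matches the drawer's opening. I'll back off and check.

Request:
{"op": "apply_moves", "data": {"moves": [[0.03, 0, 0, 0, 0, 0, 0], [0.1, 0, 0, 0, 0, 0, 0], [0.25, 0, 0, 0, 0, 0, 0], [0.45, 0, 0, 0, 0, 0, 0], [0.6, 0, -0.2, 0, 0, 0, 0], [0.7, 0.2, -0.4, 0, 0, 0, 0], [0.75, 0.4, -0.6, 0, 0, 0, 0], [0.75, 0.6, -0.8, 0, 0, 0, 0], [0.75, 0.75, -0.8, 0, 0, 0, 0], [0.75, 0.75, -0.8, 0, 0, 0, 0], [0.75, 0.75, -0.8, 0, 0, 0, 0]]}}

```text
time_s: 15.0
tool_pos: [0.5012, 0.1358, 0.2054]
tool_rot: [180.0, 0.1, 170.3]
force: [-1.2, -1.2, -0.1]
grip_width: 0.0005
grasp_force: 0.0
```

```bash
python3 - <<'E'
from h import *
im=viewer.read_camera("scene")[...,::-1]; t=viewer.read_camera("top")[...,::-1]
a=cv2.resize(im[120:290,200:370],(400,400),interpolation=3);b=cv2.resize(t[90:270,205:385],(400,400),interpolation=3)
cv2.imwrite("pics/c6.png",np.hstack([a,b]))
g=env.get_obs(); print(g["tool_pos"],g["force"],g["time_s"])
E
```

```text
[0.50054755 0.13322662 0.20433795] [0.08773253 0.59060305 0.82929722] 15.1
```

View pics/c6.png

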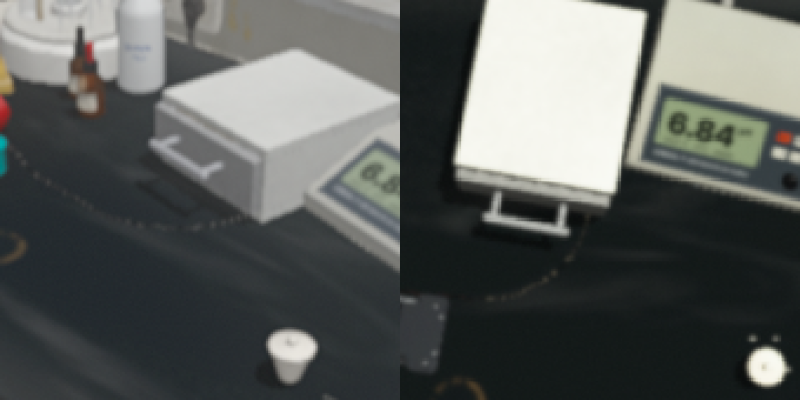

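The drawer is fully shut (panel flush at crop 210,170), the crucible stands undisturbed (crop 290,355), and the arm is clear. I'll hand it in.

```bash
python3 -c "
from cell import env
print(env.sign_off())"
```

```text
the job is handed in; nothing more can be done
None
```

I stood the weighing bottle upright in the drawer, pushed the drawer to its stop without touching the crucible, and handed the job in at about 15 s; no verdict came back, and the bottle was last seen upright before the drawer shut.

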